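# Fold the holder's flap over the setting ring and tuck it under the lip

### The arm

A 6-joint arm with a two-finger parallel gripper is mounted at the origin on a cart in front of the work surface, level with it; the furniture and walls round the work are solid. World frame = base frame: x ahead of the robot, y to its left, z up, the work surface at z = 0. Lengths are in mm, angles in rad, forces in N, time in s.
With the tool pointing down it reaches from about 275 to 725 mm from the base axis. Payload 15.9 kg.
Tool frame: the origin (TCP) lies midway between the tips of the shut fingers; the grasp point (between the pads) lies 19 mm behind it (arm.grip_point_offset is the distance from the TCP to the grasp point, in mm); z points along the fingers, y is the line along which they close (so a half turn about z gives the same grasp; the last joint's range is limited). The gripper opens to 85 mm and grips with 20 to 120 N. Pads are 22 mm wide; open, the fingers measure 114 mm over their backs; the gripper's body (76 mm by 85 mm) begins 54 mm behind the grasp point. The pads swing forward as they close: fully open they stand 13 mm farther back than shut.
Start: joints at [-1.181, 0.213, -0.034, 1.323, 0, 1.571], TCP at [189.994, -462.48, 231.306] pointing down, gripper open.
Joint ranges: [-2.98, 2.98], [-0.74, 1.72], [-1.14, 1.35], [-2.1, 2.04], [-1.57, 1.44], [-3.14, 3.14]. Speed limits (rad/s): [1.89, 1.89, 2.39, 2.57, 3.14, 3.14].

### API

Orientations are given as a rotation vector (axis times angle).
In Python, from plant import arm gives the robot as it stands.
- The arm moves only by the tool play_rows, never from a script. Its argument "rows" is a list that holds one entry, the list of rows, each a list of 7 numbers: the shift along the world's x, y, z in mm, then the turn, a rotation vector about the world's x, y, z in rad, then the closure, from -1 (fully open) to 1 (shut), so that 0 is half open. In form: [[[dx, dy, dz, ax, ay, az, grip], ...]]. A call has 1 to 8 rows; each row is the pose to reach, as a shift and turn from the pose commanded when the call began; what a row does not reach only later rows make up. A row lasts 1/12 s, in which the tool goes at most 41.7 mm and 7.16 degrees, less where a joint would pass 70% of its speed; a pose out of reach is approached as far as the arm can. A call with a gripper value outside its range is refused whole. The fingers move at their own pace and stop on an object; "grip_force" is the grip in N (left out, the last holds). Time passes only in rows, so rows that repeat a pose let the fingers close. It gives the time, the measured TCP pose, the force, the opening and the grip force at its end, in the units of the state.
- arm.state(): the state, without advancing time (a new reading comes with each control period).
- arm.camera(name): name is "side" or "top"; returns a dict with "img" (420x560x3 uint8, red, green, blue), "z_map" (420x560 float32, mm along the optical axis (not along the pixel's ray), 0 where there is no reading), "mtx" (3x3 intrinsics, pixels), "distortion" ([k1, k2, p1, p2, k3] as OpenCV has them; the pictures are not rectified), "cam_to_world" (4x4, takes a point from camera to world coordinates). Camera axes: x right, y up, looking along -z (the intrinsics and any distortion apply to the point x, -y, -z); pixel columns grow to the right and rows downward; lengths in mm; the calibration is good to about 2 mm. A picture is of the moment at which its call begins.
- arm.hand_in(): hands the job in; it is judged then, once.
Trained networks look in a picture, given as the dict that the camera call returned (one of the last four; its "shot" number tells which), for a name from the list of things; names that differ only in an ending like _2 or _b are one class to them, and where a whole thing is asked for, a point or a joint stands for the part that bears it (a point fixed in the world has none). Each returns a list of dicts, best first, with "p" (0 to 1); they miss things now and then, are a little off and sometimes report something else, mostly with a low value. They report only what shows in the picture. A call takes as long as a camera call. They do not tell look-alikes from the thing itself.
- arm.recognise(label, picture): "position" ([column, row] as shares, 0 to 1, of the picture: columns of its width, rows of its height, amid what is visible of it).
- arm.regions_of(label, picture): "pixels" (420x560 bool, what is visible of it) and "position" ([column, row] as shares, 0 to 1, of the picture: columns of its width, rows of its height, amid what is visible of it).
The state is a dict: "t": time; "q": joint angles; "dq": joint speeds; "joint_efforts": joint torques, N m; "eef_pos": TCP position; "tool_rot": TCP orientation; "wrist_force": force on the tool from outside, world axes, zero at the start; "moment": the same for the moment, N m; "grip_width": finger opening in mm; "finger_force": force on a finger pad.
Only numpy, scipy, OpenCV 4.12 (cv2) and the standard library are available. Lean on these libraries where they do the work, as an engineer would, in place of code of your own. Each camera call takes 0.05 s, during which the arm holds its last target. There are 200 camera calls.

### The job

Close the setting-ring holder: with a fingertip push the upright metal flap over from behind until it lies flat above the ring, then, keeping it pressed down, push it forward until its free edge is tucked fully home beneath the fixed lip, so that it stays shut when you let go. Push only on the flap's outer face and thumb wedge, without pinching the flap or touching its rubber-padded inner face. Leave the ring lying in its nest and everything else on the bench where it is.

Things in the scene. Friction and masses are not known exactly. Their poses are not given: they have to be found in the camera images.
- holder: Low grey holder fixed to the worktop, base plate 190 x 110 x 6 mm, with a black nest plate (80 x 90 mm, top at 14 mm) in its middle. Origin: centre of the base plate's underside, on the worktop. Its x axis runs level from the flap's hinge towards the lip (the folding and tucking direction); y is parallel to the hinge; z up. The hinge axis is at x = -55 mm, height 26 mm. Two hinge lugs, 12 mm wide, at y = -43 and +43 mm rise to 34 mm.
- flap_fold (a joint): Flap angle about the hinge, rad: 0 = lying flat and level over the nest (hard stop), pi/2 = upright. It starts near upright. A spring urges it open: lying flat it needs about 0.18 N m to stay down (about 4.5 N at 40 mm from the hinge); let go before it is tucked, it springs back up to about 1.2 rad. Tucked and let go it rises about 0.02 rad against the lip.
- flap_tuck (a joint): How far the flap has been pushed along its own length, away from the hinge towards the lip, m: 0 = fully back (start), 0.016 = fully home (hard stop). About 3 N of friction; it stays where it is left. At 0 the flat flap's free edge is 6 mm short of the lip; at 0.016 it is 10 mm beneath it. The flap cannot go down past the lip if it has been slid forward beforehand.
- flap_heel (a point): On the flap's outer face: foot, at mid-width, of the thumb wedge's upright rear step, which faces the hinge; 58 mm from the hinge axis when flap_tuck is 0. The wedge is 40 mm wide, 5 mm high at this step, and slopes down to nothing 28 mm further towards the free edge. The plain face between this step and the hinge is where a fingertip fits to press and push.
- flap_edge (a point): Middle of the flap's free edge, in mid-plane, 97 mm from the hinge axis when flap_tuck is 0; it goes beneath the lip. The flap is a flat aluminium plate 64 mm wide, 4 mm thick, reaching 7 to 97 mm from the hinge axis, which lies in its mid-plane; lying flat, its outer (upper) face is 28 mm above the worktop.
- flap_pad: Black rubber pad, 56 x 54 x 2 mm, on the inner face of the flap (the face that looks at the ring when closed). Not to be touched by the fingers. Origin on the hinge axis when the flap is fully back; it moves with the flap.
- lip_edge (a point): Middle of the lower rear edge of the fixed steel lip (52 mm wide, 24 mm deep, 4.5 mm thick), which overhangs towards the hinge from a post at the far end of the holder; underside 30.5 mm and top 35 mm above the worktop.
- nest_ring: Dark setting ring, 50 mm diameter, 13 mm high, lying in the round 54 mm nest at the holder's middle; its top is 19 mm above the worktop. Origin: centre of its underside.
- hex_bolt: Bystander: steel hex bolt standing on its head, 41 mm high, loose beside the holder. Origin at its foot.
- hex_nut: Bystander: steel hex nut, 21 mm wide, 10 mm high, loose beside the holder. Origin at its underside.
- pot_magnet: Bystander: black pot magnet with knob, 43 mm diameter, 37 mm high, loose beside the holder. Origin at its underside.
- indicator: Bystander: dial indicator lying on its back, 138 x 57 x 22 mm, loose, at the right. Origin at its underside.
- snap: Bystander: C-shaped snap gauge lying flat, 104 x 104 x 11 mm, loose, far right. Origin at its underside.
- tape: Bystander: roll of clear tape, 48 mm diameter, 18 mm high, loose, at the left. Origin at its underside.
- big_ring: Bystander: dark setting ring, 72 mm diameter, 18 mm high, loose, at the left. Origin at its underside.
Mind the look-alikes: they are no part of the job. What is shaped like the nest_ring but orange or purple is not meant.

How it is judged (in metres and radians):
On the way:
1. the flap has been folded down flat, its edge not yet beneath the lip (value of joint flap_fold below 0.12 rad and value of joint flap_tuck below 0.008 m), for 0.1 s.
At the end, for the whole second after the job is handed in: The flap lies flat (within 0.06 rad), is pushed at least 12 of its 16 mm home so that its edge is at least 6 mm beneath the lip, and stays so by itself; the ring lies flat in its nest, within 8 mm of the middle (value of joint flap_fold below 0.06 rad and value of joint flap_tuck above 0.012 m and horizontal distance between nest_ring and holder below 0.008 m and height (world z) of nest_ring below 0.01 m and angle between nest_ring's own z axis and vertical below 0.1 rad and linear speed of nest_ring below 0.02 m/s); the robot touches nothing.
It fails at once if the flap's padded inner face is touched by the fingers (pinched or handled from inside) (contact force between the fingers and flap_pad above 0.5 N).
It fails at once if the ring in the nest is lifted or shifted out of its nest (distance of nest_ring from where it was at the start of the episode above 0.01 m).
It fails at once if a bystander is moved by more than 15 mm (distance of any of hex_bolt, hex_nut, pot_magnet, indicator, snap, tape, big_ring from where it was at the start of the episode above 0.015 m).
It also fails if it takes over 42 s, if anything falls off the work surface, if the arm or the gripper's body presses on something with over 40 N, if the wrist force passes 120 N, or if a joint passes its speed limit or range.

## Working session

There is one attempt and no reset: what is moved stays moved. The work goes in short steps, Python scripts to look and compute and a tool call to move; the robot and the scene stay as the last step left them, time stands still between calls to the robot, and variables do not carry over. Pictures are saved under pics/ and viewed, at most 10 in all, crops included, and the job is handed in when it is done.

Besides the shell and the picture viewer there is one more tool, called after ">>>" as name([rows], argument=value, ...), one row to a line, values as JSON. play_rows: Moves the arm, as the interface text tells. Its arguments: {"type":"object","properties":{"rows":{"type":"array"},"grip_force":{"type":"number"}},"required":["rows"]}

```bash
mkdir -p pics
cat > h.py <<'E'
import numpy as np, cv2
from plant import arm
def world(p,uv,z=None):
    # pixel -> world using depth (z=None) or intersect plane height z
    uv=np.array(uv,float).reshape(-1,1,2)
    n=cv2.undistortPoints(uv,np.array(p["mtx"]),np.array(p["distortion"])).reshape(-1,2)
    T=np.array(p["cam_to_world"]); out=[]
    for (u,v),(a,b) in zip(uv.reshape(-1,2),n):
        d=np.array([a,-b,-1.])
        if z is None: s=p["z_map"][int(round(v)),int(round(u))]
        else: s=(z-T[2,3])/(T[:3,:3]@d)[2]
        out.append(T[:3,:3]@(d*s)+T[:3,3])
    return np.array(out)
def project(p,X):
    T=np.linalg.inv(np.array(p["cam_to_world"])); c=(T[:3,:3]@np.atleast_2d(X).T).T+T[:3,3]
    c=c*[1,-1,-1]
    return cv2.projectPoints(c,np.zeros(3),np.zeros(3),np.array(p["mtx"]),np.array(p["distortion"]))[0].reshape(-1,2)
E
python3 - <<'E'
from h import *
np.set_printoptions(precision=1,suppress=True)
ims=[]
for c in("top","side"):
    p=arm.camera(c); ims.append(p["img"]); print(c,np.array(p["cam_to_world"])[:3,3])
    for l in["holder","nest_ring","flap_heel","flap_edge","flap_fold","flap_pad","lip_edge","hex_bolt","hex_nut","pot_magnet","indicator","big_ring","tape","snap"]:
        for r in arm.recognise(l,p)[:2]:
            uv=np.array(r["position"])*[560,420]; print(l,round(r["p"],2),uv,world(p,[uv])[0])
    cv2.imwrite(f"pics/{c}.png",p["img"][...,::-1])
print(arm.state())
E
```

```text
top [ 372.3    0.8 1384. ]
holder 0.57 [255.1 187.9] [596.9  75.4   8.5]
nest_ring 0.57 [251.9 191.7] [586.2  84.2   9.2]
nest_ring 0.53 [185.6 212.9] [526.  266.9  15.8]
flap_heel 0.68 [236.3 206.7] [541.1 124.8  33.9]
flap_heel 0.61 [264.4 171.3] [630.3  47.4  77. ]
flap_fold 0.48 [268.8 172.4] [617.7  34.3 126.3]
flap_pad 0.52 [378.1 224.2] [ 494.5 -262.8   20.4]
lip_edge 0.7 [235.9 205.1] [545.5 125.9  33.5]
lip_edge 0.63 [377.9 224.5] [ 493.7 -262.2   20.3]
pot_magnet 0.61 [270.6 229.6] [479.7  31.6  21.6]
indicator 0.69 [379.6 223.7] [ 496.2 -267.6   17.2]
big_ring 0.95 [145.3 225.1] [491.5 378.1  19.6]
tape 0.59 [145.2 169.2] [649.7 385.4  14.8]
snap 0.77 [418.8 245.8] [ 435.6 -378.4    5.7]
snap 0.37 [378.2 225. ] [ 492.2 -262.8   21.4]
side [185.9 926.5 637.6]
holder 0.78 [239.7 219.8] [623.1  57.8  17.3]
nest_ring 0.83 [206.2 263.6] [626.6 235.1   2.2]
nest_ring 0.77 [247.  279.6] [507.9 267.1  15.4]
flap_heel 0.61 [237.  195.5] [631.2  49.4  84.4]
flap_heel 0.57 [239.  197.8] [628.8  43.5  74.9]
flap_edge 0.81 [237.3 196.6] [631.6  47.1  79.9]
flap_fold 0.75 [238.9 198.6] 
[... 328 characters left out ...]
 198. ] [632.1  49.2  76.9]
pot_magnet 0.64 [288.1 224.5] [494.9  38.8  20.5]
indicator 0.79 [318.1 178.5] [ 495.4 -237.    19.7]
indicator 0.41 [246.6 228.2] [589.6  87.7  17.3]
big_ring 0.8 [232.1 330.5] [481.7 396.2  -0.1]
tape 0.65 [157.7 306.3] [654.3 389.9  -1.5]
snap 0.64 [344.1 167.5] [ 441.9 -356.4   11.9]
{'t': 1.5, 'q': array([-1.2,  0.2, -0. ,  1.3,  0. ,  1.6]), 'dq': array([-0., -0., -0., -0.,  0., -0.]), 'joint_efforts': array([  0. , -68.6,  48.7,   0. ,   0. ,   0. ]), 'eef_pos': array([ 190. , -462.5,  231.3]), 'tool_rot': array([3.1, 0.6, 0. ]), 'wrist_force': array([ 0. ,  0.6, -0.7]), 'moment': array([-0.,  0.,  0.]), 'finger_force': 0.0, 'grip_width': 85.07028596687522}
```

Run:
```python
import cv2,numpy as np
t=cv2.imread("pics/top.png")[130:260,190:320]; s=cv2.imread("pics/side.png")[160:290,175:305]
cv2.imwrite("pics/crop.png",np.hstack([cv2.resize(x,(400,400),interpolation=cv2.INTER_CUBIC) for x in(t,s)]))
cv2.imwrite("pics/full.png",np.hstack([cv2.resize(cv2.imread(f"pics/{c}.png"),(400,300),interpolation=cv2.INTER_AREA) for c in("top","side")]))
```

```text
(no output)
```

View pics/crop.png

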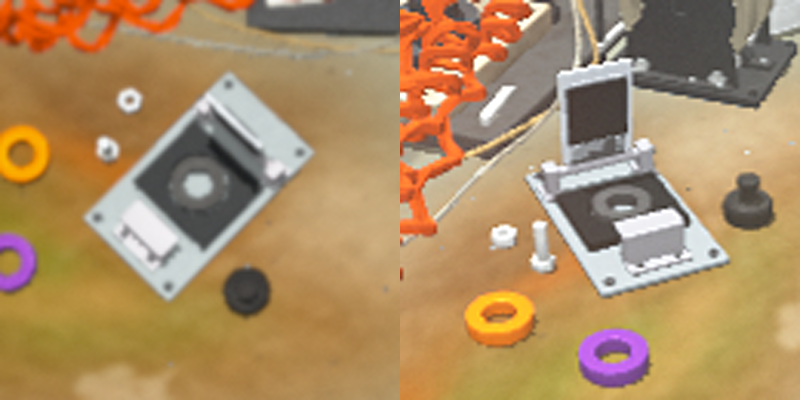

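View pics/full.png

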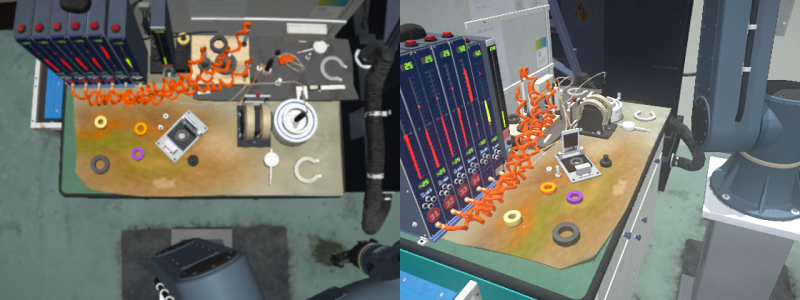

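The picture shows the grey holder in the middle: the upright flap (top crop ~(240,130)), lip at lower left (~(145,235)), and the dark nest ring at (197,185). The look-alikes are the orange ring at (22,153) and the purple ring at (8,260), plus the big ring and a yellow ring at the left of the full image. I choose the dark one in the nest. Next I fit the holder pose from the plate corners.

```bash
cat >> h.py <<'E'
def H(pose,pts): # holder coords -> world
    x,y,a=pose; c,s=np.cos(a),np.sin(a); pts=np.atleast_2d(pts).astype(float)
    return pts@np.array([[c,s,0],[-s,c,0],[0,0,1]])+[x,y,0]
E
python3 - <<'E'
from h import *
from scipy.optimize import least_squares
np.set_printoptions(precision=1,suppress=True)
pt,ps=arm.camera("top"),arm.camera("side")
k=130/400
T=np.array([[228,73],[313,153],[167,299],[85,217]])*k+[190,130]-.3
S=np.array([[525,175],[0,0],[730,262],[601,296]]); S=S-[400,0]; S=S*k+[175,160]-.3
wt=world(pt,T,6); ws=world(ps,S,6); print(wt,ws[[0,2,3]],[np.linalg.norm(wt[i]-wt[i-1]) for i in range(4)])
C=np.array([[-95,-55,6],[-95,55,6],[95,55,6],[95,-55,6.]])
# determine order: hinge side = first two corners; hinge->lip = x, y left of it
def res(p,cam=(1,1),full=False):
    X=H(p,C[[1,0,3,2]]); X=H(p,C[[0,1,2,3]]) if flip else X
    r=[]
    if cam[0]: r.append((project(pt,X)-T).ravel())
    if cam[1]: r.append((project(ps,X)-S)[[0,2,3]].ravel())
    return np.concatenate(r)
m=wt.mean(0); d=(wt[2]+wt[3]-wt[0]-wt[1])[:2]; a=np.arctan2(d[1],d[0])
for flip in(0,1):
  for cam in((1,0),(0,1),(1,1)):
    s=least_squares(res,[m[0],m[1],a],args=(cam,),x_scale=[10,10,.1]); print(flip,cam,s.cost,s.x[:2],round(s.x[2],4)); 
    if flip==0 and cam==(1,1): best=s.x
    if flip==1 and cam==(1,1) : best=s.x if s.cost<cst else best
    cst=s.cost
np.save("pose.npy",best)
# obstacles: height map around from both depth maps
pts=[]
for p in(pt,ps):
    v,u=np.mgrid[0:420:1,0:560:1]; z=p["z_map"]; uv=np.c_[u.ravel(),v.ravel()].astype(float)
    n=cv2.undistortPoints(uv.reshape(-1,1,2),np.array(p["mtx"]),np.array(p["distortion"])).reshape(-1,2)
    M=np.array(p["cam_to_world"]); c=np.c_[n[:,0],-n[:,1],-np.ones(len(n))]*z.reshape(-1,1)
    w=(c@M[:3,:3].T+M[:3,3])[z.ravel()>0]; pts.append(w)
for w,nm in zip(pts,("top","side")):
    print(nm); 
    for x in range(860,440,-20):
        row=[]
        for y in range(240,-220,-20):
            q=w[(abs(w[:,0]-x)<10)&(abs(w[:,1]-y)<10)&(w[:,2]<600)]
            row.append("%4d"%(q[:,2].max()) if len(q) else "   .")
        print(x,"".join(row))
a=best[2]; o=best
ex=np.array([np.cos(a),np.sin(a),0])
for p,nm in((pt,"top"),(ps,"side")):
    im=p["img"][...,::-1].copy()
    im=cv2.resize(im[130:290,170:330] if nm=="top" else im[140:300,160:320],(400,400),interpolation=cv2.INTER_CUBIC)
    off=np.array([170,130] if nm=="top" else [160,140])
    for pt3,col in zip([[-95,-55,6],[-95,55,6],[95,55,6],[95,-55,6],[-55,-43,34],[-55,43,34],[-55,-32,123],[-55,32,123],[48,0,33],[0,0,19]],[(0,0,255)]*4+[(255,0,0)]*2+[(0,255,0)]*2+[(255,0,255)]*2):
        q=(project(p,H(o,pt3))[0]-off+.5)*2.5; cv2.circle(im,tuple(int(x) for x in q),3,col,-1)
    cv2.imwrite(f"pics/o{nm}.png",im)
cv2.imwrite("pics/ov.png",np.hstack([cv2.imread("pics/otop.png"),cv2.imread("pics/oside.png")]))
E
```

```text
[[695.6  51.8   6. ]
 [621.3 -25.7   6. ]
 [488.4 105.5   6. ]
 [562.7 180.6   6. ]] [[699.6  50.7   6. ]
 [485.9 108.7   6. ]
 [563.2 185.3   6. ]] [np.float64(185.07014870789914), np.float64(107.38793434560567), np.float64(186.73179866765764), np.float64(105.58251901848351)]
0 (1, 0) 2954.9907581063326 [593.   78.5] 2.3551
0 (0, 1) 1186.9529276373742 [610.1 134.1] 3.4152
0 (1, 1) 5047.195950806261 [608.2  90.1] 2.7833
1 (1, 0) 1.9474235563888573 [592.1  78. ] 2.3677
1 (0, 1) 0.12577636058543246 [592.3  79.7] 2.3607
1 (1, 1) 2.394671284464703 [592.4  78.6] 2.3641
top
860  450 450  38  38  35 435 435 434  58  56  55  66 232 232  67  72 232 231 238 232  56  27  31
840  458 449  37  35  34 435 436 434  54 170 181 189 192  89 166 204 232 239 240  58 197  55  30
820  460 451   4   9   6  81  85   6   4   3 195 196 194  59 189 200 199 186  55 192 217 215 209
800  451 449   5   7   4 108  38   2 146 147 147 144 160 165 189 191 187 186 176 178 183  57 209
780   63  81  84 101   2 126 123 120 149 153 146 153 157 163 139 189 189 177 187 190 186 133 150
760   73  89  92 105  99 120 124 123 135
[... 2853 characters left out ...]
4   3 117 148 147 102
580    3   3   4   7   8  36  36  22  22  22  18  17   6   3   3   2   4   2   3  64 134 135  32
560    2   4   3  12  11  37  37  37  20  17  15   3   3   4   3   3   3   2   3  16 101  99  22
540   18  14   3   2  16  38  39  37  16  14   7   3   4   2   3   4   3   3   2  12  11  11  14
520   16  14   3   3   3  12  35  35   9  13  19  19   2   2   4   3   3   3   3   1   2   2   3
500   16   3   3   3   3   2   9  12   7  21  39  37   1   3   4   3   4   3   3   2   3   4   2
480    4   3   3   3   4   2   2   5   2  16  37  19   2   3   2   3   4   2   3   3   3   2   4
460    3   3   3   3   2   3   3   3   3   4   3   4   3   4   3   3   3   2   4   3   4   2   2
```

View pics/ov.png

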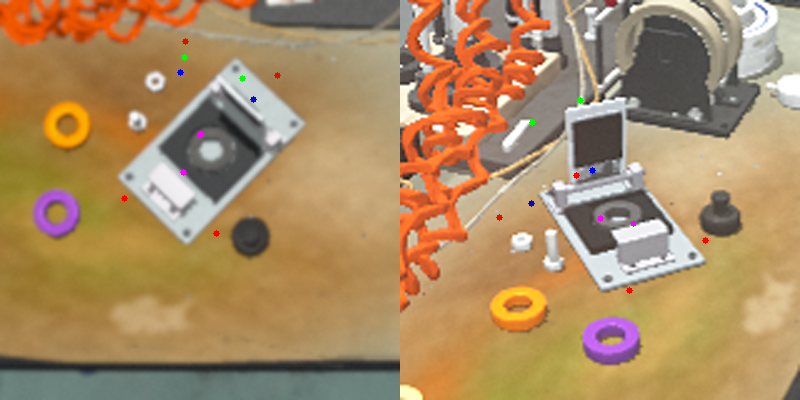

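The overlay was drawn with the wrong-handed pose, because my selection logic picked the unflipped fit. The good fit is (592.3, 79.0, yaw 2.364). It puts the hinge at (631.5, 40.4), which agrees with the flap-top depths of about 124 mm there. Next I save it and plan.

Run:
```python
from h import *
from scipy.spatial.transform import Rotation as R
np.set_printoptions(precision=1,suppress=True)
o=np.array([592.3,79.0,2.364]); np.save("pose.npy",o)
p=arm.camera("top"); s=arm.camera("side")
im=[]
for q,off in((p,[170,130]),(s,[160,140])):
    i=cv2.resize(q["img"][off[1]:off[1]+160,off[0]:off[0]+160,::-1],(400,400),interpolation=cv2.INTER_CUBIC)
    for X in[[-95,-55,6],[-95,55,6],[95,55,6],[95,-55,6],[-55,-43,34],[-55,43,34],[-55,-32,123],[-55,32,123],[48,0,35]]:
        c=(project(q,H(o,X))[0]-off+.5)*2.5; cv2.circle(i,tuple(int(v) for v in c),2,(0,0,255),-1)
    im.append(i)
cv2.imwrite("pics/ov2.png",np.hstack(im))
# flap angle from side depth
st=arm.state(); print(st["t"]); M=R.from_rotvec(st["tool_rot"]).as_matrix(); print(M)
print("turn about z", (0.793-np.arctan2(M[1,1],M[0,1])+np.pi/2)%np.pi-np.pi/2)
def w(sx,z): return H(o,[-55+sx,0,z])[0]
print("A",w(-40,180)-st["eef_pos"], w(-40,180))
for d in(90,80,70,60,50,40,30,20,10,0):
    t=np.radians(d); r=40+4*d/90; print(d, np.array(w(r*np.cos(t)-2*np.sin(t)-11,26+r*np.sin(t)+2*np.cos(t))))
print("push end",w(47+16,28))
```

```text
1.7
[[ 0.9  0.4  0. ]
 [ 0.4 -0.9  0. ]
 [ 0.  -0.  -1. ]]
turn about z -1.1676465109671166
A [470.  474.8 -51.3] [660.   12.4 180. ]
90 [640.8  31.3  70. ]
80 [635.3  36.6  69.2]
70 [630.2  41.7  67.2]
60 [625.4  46.4  64. ]
50 [621.1  50.7  59.6]
40 [617.4  54.2  54.4]
30 [614.5  57.1  48.4]
20 [612.4  59.2  41.9]
10 [611.2  60.4  35. ]
0 [610.8  60.8  28. ]
push end [586.6  84.6  28. ]
```

View pics/ov2.png

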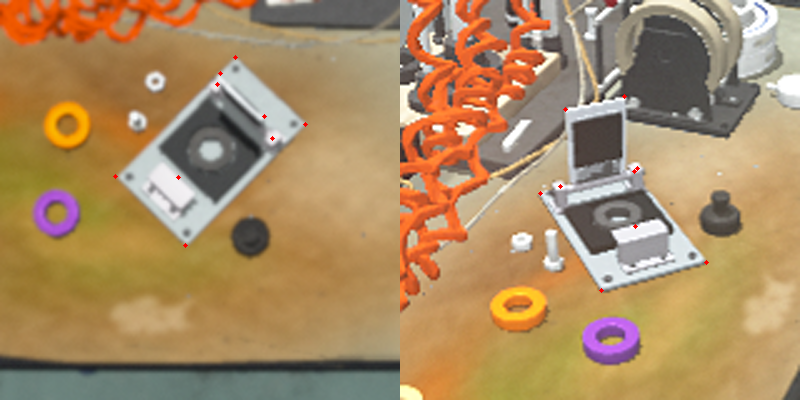

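The overlay fits: the red dots sit on the plate corners, lug tops and flap top corners in both views. Next I approach high with the fingers shutting.

>>> play_rows([
  [[23.5, 23.7, 0, 0, 0, 0.1, 1], [47, 47.4, 0, 0, 0, 0.2, 1], [70.5, 71.1, 0, 0, 0, 0.3, 1], [94, 94.8, 0, 0, 0, 0.4, 1], [117.5, 118.5, 0, 0, 0, 0.5, 1], [141, 142.2, 0, 0, 0, 0.6, 1], [164.5, 165.9, 0, 0, 0, 0.7, 1], [188, 189.6, 0, 0, 0, 0.8, 1]],
], grip_force=30)

```text
t: 2.37
eef_pos: [378.9, -271.5, 231.5]
tool_rot: [2.597, 1.767, 0.0]
wrist_force: [0.5, -1.5, 1.4]
grip_width: 0.0
finger_force: 0.0
```

>>> play_rows([
  [[23.5, 23.7, 0, 0, 0, 0.1, 1], [47, 47.4, 0, 0, 0, 0.2, 1], [70.5, 71.1, 0, 0, 0, 0.3, 1], [94, 94.8, 0, 0, 0, 0.4, 1], [117.5, 118.5, 0, 0, 0, 0.5, 1], [141, 142.2, 0, 0, 0, 0.6, 1], [164.5, 165.9, 0, 0, 0, 0.7, 1], [188, 189.6, 0, 0, 0, 0.8, 1]],
])

```text
t: 3.03
eef_pos: [567.0, -81.8, 231.3]
tool_rot: [1.704, 2.639, 0.0]
wrist_force: [0.8, -0.2, -0.1]
grip_width: 0.1
finger_force: 0.0
```

>>> play_rows([
  [[23.5, 23.7, 0, 0, 0, 0.1, 1], [47, 47.4, 0, 0, 0, 0.2, 1], [70.5, 71.1, 0, 0, 0, 0.3, 1], [94, 95.6, -10, 0, 0, 0.374, 1], [94, 95.6, -20, 0, 0, 0.374, 1], [94, 95.6, -20, 0, 0, 0.374, 1]],
])

```text
t: 3.53
eef_pos: [660.0, 13.7, 208.3]
tool_rot: [-1.187, -2.905, 0.002]
wrist_force: [-0.2, -0.1, -0.6]
grip_width: -0.0
finger_force: 0.0
```

>>> play_rows([
  [[0, -1, -30, 0, 0, 0, 1], [0, -1, -60, 0, 0, 0, 1], [0, -1, -90, 0, 0, 0, 1], [0, -1, -115, 0, 0, 0, 1], [0, -1, -135, 0, 0, 0, 1], [0, -1, -141, 0, 0, 0, 1], [0, -1, -141, 0, 0, 0, 1]],
])

```text
t: 4.12
eef_pos: [658.8, 10.6, 69.6]
tool_rot: [-1.192, -2.904, 0.002]
wrist_force: [-0.1, 0.2, 0.4]
grip_width: -0.3
finger_force: 0.0
```

Run:
```python
from h import *
p=arm.camera("side"); t=arm.camera("top")
cv2.imwrite("pics/a.png",np.hstack([cv2.resize(t["img"][130:250,200:320,::-1],(400,400),interpolation=cv2.INTER_CUBIC),cv2.resize(p["img"][140:260,180:300,::-1],(400,400),interpolation=cv2.INTER_CUBIC)]))
```

```text
(no output)
```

View pics/a.png

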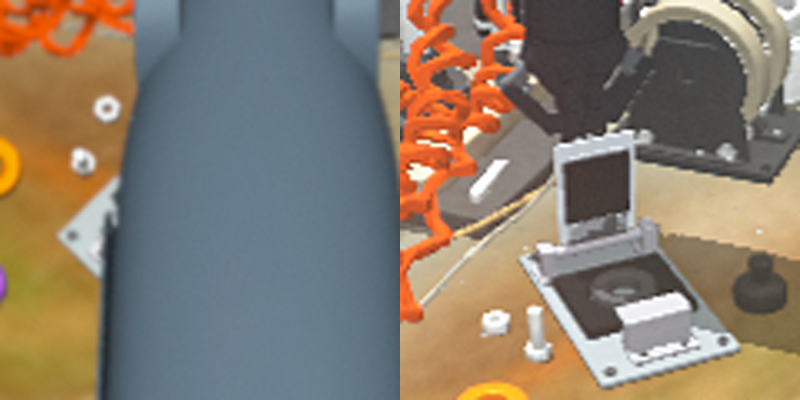

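The gripper stands centred behind the flap at about (590,130) in the right half, and nothing is touched. Next I fold the flap along the arc.

>>> play_rows([
  [[-10, 10, 0, 0, 0, 0, 1], [-19, 19.5, 0, 0, 0, 0, 1], [-24, 24.8, -1, 0, 0, 0, 1], [-29.3, 30, -3, 0, 0, 0, 1], [-34, 34.7, -6, 0, 0, 0, 1], [-38.3, 39, -10.4, 0, 0, 0, 1], [-40.5, 41, -13, 0, 0, 0, 1], [-42, 42.5, -15.6, 0, 0, 0, 1]],
])

```text
t: 4.88
eef_pos: [617.8, 54.1, 54.5]
tool_rot: [1.191, 2.907, 0.0]
wrist_force: [0.9, 0.7, 4.6]
grip_width: -0.0
finger_force: 1.7
```

Run:
```python
from h import *
p=arm.camera("side"); s=arm.state(); print(s["t"],s["eef_pos"],s["wrist_force"])
cv2.imwrite("pics/b.png",cv2.resize(p["img"][140:260,180:300,::-1],(480,480),interpolation=cv2.INTER_CUBIC))
```

```text
4.9333 [617.48445226  54.23927601  53.99217262] [0.92102017 0.86413897 3.19764396]
```

View pics/b.png

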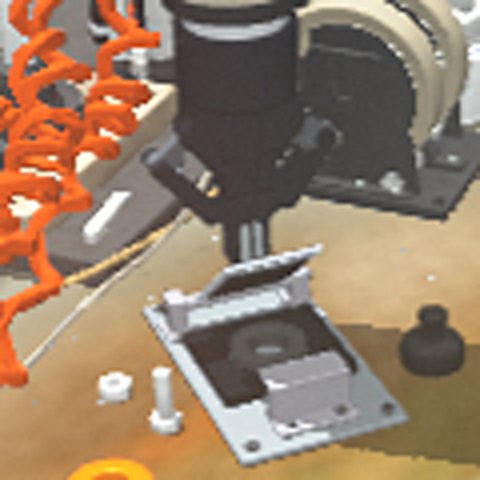

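The flap is about 40° down with the fingertip on its outer face at about (255,250). I continue down to flat and press.

>>> play_rows([
  [[-1.5, 1.5, -3, 0, 0, 0, 1], [-3, 3, -6, 0, 0, 0, 1], [-5, 5, -12.5, 0, 0, 0, 1], [-6, 6, -19, 0, 0, 0, 1], [-6.3, 6.3, -23, 0, 0, 0, 1], [-6.5, 6.5, -26, 0, 0, 0, 1], [-6.5, 6.5, -27, 0, 0, 0, 1], [-6.5, 6.5, -27, 0, 0, 0, 1]],
])

```text
t: 5.6
eef_pos: [611.0, 60.9, 27.6]
tool_rot: [-1.19, -2.906, -0.001]
wrist_force: [-5.3, 4.2, 10.4]
grip_width: -0.0
finger_force: 5.5
```

>>> play_rows([
  [[0, 0, -1, 0, 0, 0, 1], [0, 0, -1.5, 0, 0, 0, 1], [0, 0, -1.5, 0, 0, 0, 1], [0, 0, -1.5, 0, 0, 0, 1]],
])

```text
t: 5.93
eef_pos: [611.2, 60.9, 27.0]
tool_rot: [-1.191, -2.907, -0.002]
wrist_force: [-9.9, 3.6, 22.6]
grip_width: 0.5
finger_force: 11.6
```

Run:
```python
from h import *
p=arm.camera("side"); s=arm.state(); print(s["t"],s["eef_pos"],s["wrist_force"])
cv2.imwrite("pics/c.png",cv2.resize(p["img"][160:260,190:290,::-1],(500,500),interpolation=cv2.INTER_CUBIC))
```

```text
5.9833 [611.1473848   60.9151305   27.01774069] [-10.0318291    4.34238082  23.82496036]
```

View pics/c.png

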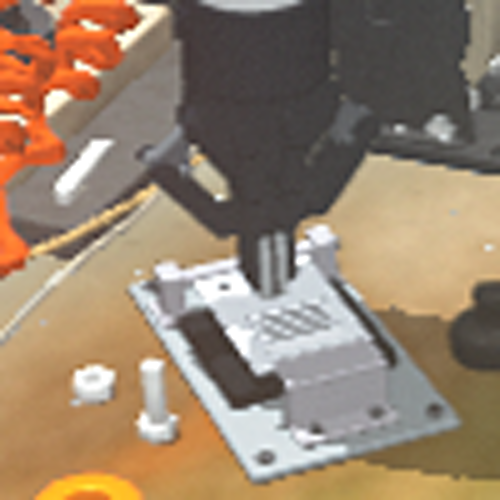

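The flap lies flat with the fingertip behind the wedge at about (270,290). I push it forward while pressed.

>>> play_rows([
  [[-3, 2.9, 0.5, 0, 0, 0, 1], [-6, 5.9, 0.7, 0, 0, 0, 1], [-9, 8.8, 0.7, 0, 0, 0, 1], [-12, 11.8, 0.7, 0, 0, 0, 1], [-15, 14.7, 0.7, 0, 0, 0, 1], [-18, 17.7, 0.7, 0, 0, 0, 1], [-21, 20.6, 0.7, 0, 0, 0, 1], [-24, 23.6, 0.7, 0, 0, 0, 1]],
])

```text
t: 6.65
eef_pos: [588.5, 83.5, 27.3]
tool_rot: [1.191, 2.904, -0.0]
wrist_force: [5.1, -5.1, 7.5]
grip_width: 0.3
finger_force: 4.9
```

>>> play_rows([
  [[-1, 1, 0, 0, 0, 0, 1], [-2, 2, 0, 0, 0, 0, 1], [-3, 3, 0, 0, 0, 0, 1], [-3, 3, 0, 0, 0, 0, 1]],
])

```text
t: 6.98
eef_pos: [588.2, 84.2, 27.9]
tool_rot: [1.191, 2.898, -0.003]
wrist_force: [19.4, -21.8, -0.3]
grip_width: -0.2
finger_force: 14.1
```

The push stops hard about 61.6 mm from the hinge, against 63 expected for fully home; a jam on the lip would stop it at about 53. I back off slightly and lift.

>>> play_rows([
  [[3, -3, 0, 0, 0, 0, 1], [4, -4, 0, 0, 0, 0, 1], [4, -4, 8, 0, 0, 0, 1], [4, -4, 25, 0, 0, 0, 1], [4, -4, 50, 0, 0, 0, 1], [4, -4, 80, 0, 0, 0, 1], [4, -4, 110, 0, 0, 0, 1], [4, -4, 140, 0, 0, 0, 1]],
])

```text
t: 7.65
eef_pos: [587.8, 82.9, 168.2]
tool_rot: [-1.191, -2.906, 0.001]
wrist_force: [0.5, 1.0, 0.7]
grip_width: 0.3
finger_force: 0.0
```

Run:
```python
from h import *
p=arm.camera("side"); s=arm.state(); print(s["t"],s["eef_pos"],s["wrist_force"])
cv2.imwrite("pics/d.png",cv2.resize(p["img"][160:260,190:290,::-1],(500,500),interpolation=cv2.INTER_CUBIC))
```

```text
7.7 [590.00300155  83.16130741 174.2528148 ] [-0.03749164  0.21978014  6.12564492]
```

View pics/d.png

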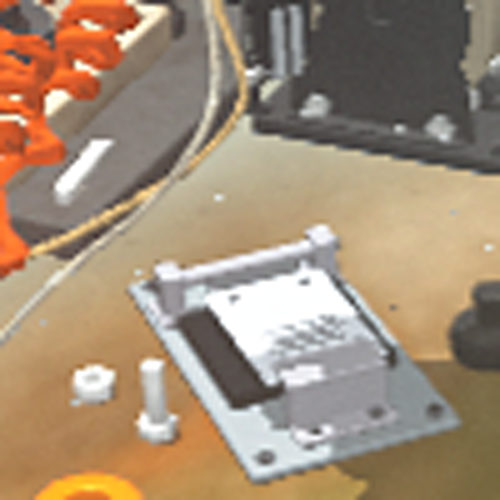

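The flap stays flat at about (300,320) with its edge under the lip, the rear gap at the hinge has opened, and the bystanders have not moved. The gripper is well clear.

```bash
python3 -c "
from plant import arm
print(arm.hand_in())"
```

```text
the job is handed in; nothing more can be done
None
```

The flap was folded flat, pushed home under the lip, and stayed shut when I let go; the job is handed in, but the hand-in returned no verdict.

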